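Pack out the tube rack with spacer plates until the sprung jaw holds it snug

TASK

The blue tube rack in the aluminium loading tray has play between it and the orange sprung jaw. Take the two thick green spacer plates from the grey holder and stand them in that gap face to face, one at a time: seat the first and let go of it, then push the second down beside it until both stand fully home on the tray's floor and the jaw presses on them. The thin yellow plate is too thin for this: leave it in the holder.

Things in the scene. Friction and masses are not known exactly. Their poses are not given: they have to be found in the camera images.
- plate_a: thick green spacer plate, 90 g, one of two alike: 20 mm thick (x), 60 mm wide (y), body 60 mm high; centred on top a grip tab 20 mm thick, 24 mm wide (y), 45 mm high, 105 mm in all. The lowest 12 mm taper on both faces to a foot 12 mm thick. Origin: centre of the foot's underside, z up. Stands upright in the holder; either way round fits.
- plate_b: thick green spacer plate, 90 g, one of two alike: 20 mm thick (x), 60 mm wide (y), body 60 mm high; centred on top a grip tab 20 mm thick, 24 mm wide (y), 45 mm high, 105 mm in all. The lowest 12 mm taper on both faces to a foot 12 mm thick. Origin: centre of the foot's underside, z up. Stands upright in the holder; either way round fits.
- thin_plate: thin yellow spacer plate, not to be used: same outline, 10 mm thick, no taper. Origin: centre of its underside. All three plates stand in a fixed grey holder, 160 x 74 mm, with slots 24 mm wide and 45 mm apart, slot floor 6 mm and walls 32 mm above the table; which plate is in which slot varies.
- gap (a point): fixed point on the tray floor (10 mm over the table) at mid-length of the foot of the rack's face. x: level, from rack to jaw; y: along the gap; z up. Rack face: x = 0, 160 mm long, 50 mm high; tubes in the rows far from it reach 84 mm. Jaw: 80 mm long, face at x = 36 mm when the gap is empty, 43 mm high, then a lip leaning away up to 60 mm (heights over the tray floor). Gap ends open.
- jaw (a joint): travel of the orange sprung jaw along the gap's +x, m: 0 with the gap empty or one plate in it, 0.004 with both thick plates in, 0.014 at most. The spring pushes back with 1.5 N at first and 0.3 N more per mm; the second plate's tapered foot wedges the jaw back when pressed down with a few newtons (its own weight is not enough).
Things that resemble listed ones, but are neither listed nor needed, are in the scene too. What is shaped like the plate_b but purple is not meant.

How it is judged:
By the outcome, as a careful person would: the job done as asked, in the order asked, and still so for the second after the job is handed in, with the robot touching nothing.
It also fails if it takes over 67 s, if anything falls off the work surface, if the arm or the gripper's body presses on something with over 40 N, if the wrist force passes 120 N, or if a joint passes its speed limit or range.

ROBOT

A 7-joint arm with a two-finger parallel gripper is mounted at the origin on the work surface. World frame = base frame: x ahead of the robot, y to its left, z up, the work surface at z = 0. Lengths are in m, angles in rad, forces in N, time in s.
With the tool pointing down it reaches from about 0.4 to 0.85 m from the base axis. Payload 6.9 kg.
Tool frame: the origin (TCP) lies midway between the tips of the shut fingers; the grasp point (between the pads) lies behind it (ctrl.pinch_z is the z of the grasp point in the tool frame, in m); z points along the fingers, y is the line along which they close (so a half turn about z gives the same grasp; the last joint's range is limited). The gripper opens to 85 mm and grips with 20 to 120 N. Pads are 22 mm wide; open, the fingers measure 114 mm over their backs; the gripper's body (76 mm by 85 mm) begins 54 mm behind the grasp point. The pads swing forward as they close: fully open they stand 13 mm farther back than shut.
Start: joints at [1.433, 0.507, -0.238, 1.5, 0.126, 1.149, -0.155], TCP at [0.15, -0.607, 0.231] pointing down, gripper open.
Joint ranges: [-3.08, 3.08], [-0.24, 2.05], [-1.43, 1.35], [0, 2.5], [-1.52, 4.66], [0.17, 1.96], [-2.89, 2.89]. Speed limits (rad/s): [2.39, 2.39, 3.14, 3.14, 3.14, 3.14, 3.14].

INTERFACE

Orientations are given as a unit quaternion [w, x, y, z].
In Python, from station import ctrl, get_state, vision, ticket, models gives the robot as it stands. Calls block until the motion is done:
- ctrl.movep(position, orientation): joint-space move of the TCP to a pose.
- ctrl.movel(position, frame=None, max_speed=0.15): straight line of the TCP; frame=None keeps the orientation; max_speed is the mean speed in m/s.
- ctrl.set_joints(angles): joint-space move.
- ctrl.ungrasp() and ctrl.close_gripper(force=None): open the fingers fully, or close them until they stop; force is the grip in N (None keeps the last).
- ctrl.pause(seconds).
- ctrl.ik(position, orientation): joint angles nearest the present ones, or None.
- get_state(): the state.
- vision.grab_frame(name): name is "scene" or "top" or "wrist"; returns (picture, depth): 384x512x3 uint8, blue, green, red; 384x512 float32, m along the optical axis (not along the pixel's ray), 0 where there is no reading.
- vision.camera_info(name): a dict with "mtx" (3x3 intrinsics, pixels), "R" (3x3) and "t" (3): a world point X has camera coordinates R X + t; the wrist camera has in their place "hand_eye" (4x4, takes a point from camera to tool coordinates, whose origin is the TCP and whose axes are the flange's). Camera axes: x right, y down, z forward; pixel columns grow to the right and rows downward; lengths in m; the calibration is good to about 2 mm. The wrist camera is an equidistant fisheye: a pixel r from the principal point sees the ray r / f radians off the axis. A picture is of the moment at which its call begins: read the wrist's pose just before it. camera_info takes no time and is no camera call.
A pose or a line that the arm cannot do raises ctrl.Unreachable and nothing moves.
- ticket.close_job(): hands the job in; it is judged then, once.
Trained networks look in the newest picture that a camera, given by its name, has taken for a name from the list of things; names that differ only in an ending like _2 or _b are one class to them, and where a whole thing is asked for, a point or a joint stands for the part that bears it (a point fixed in the world has none). Each returns a list of dicts, best first, with "p" (0 to 1); they miss things now and then, are a little off and sometimes report something else, mostly with a low value. They report only what shows in the picture. A call takes as long as a camera call. They do not tell look-alikes from the thing itself.
- models.recognise(camera, target): "point" ([column, row] in pixels, amid what is visible of it).
- models.masks_of(camera, target): "mask" (384x512 bool, what is visible of it) and "point" ([column, row] in pixels, amid what is visible of it).
The state is a dict: "time": time; "qpos": joint angles; "qd": joint speeds; "tau": joint torques, N m; "tcp_pos": TCP position; "eef_rot": TCP orientation; "contact_force": force on the tool from outside, world axes, zero at the start; "wrist_torque": the same for the moment, N m; "width": finger opening in m; "gripper_force": force on a finger pad.
Only numpy, scipy, OpenCV 4.12 (cv2) and the standard library are available. Lean on these libraries where they do the work, as an engineer would, in place of code of your own. Each camera call takes 0.05 s, during which the arm holds its last target. There are 200 camera calls.

## Working session

There is one attempt and no reset: what is moved stays moved. The work goes in short steps, each a Python script; the robot and the scene stay as the last script left them, time stands still between calls to the robot, and variables do not carry over. Pictures are saved under pics/ and viewed, at most 10 in all, crops included, and the job is handed in when it is done.

```bash
mkdir -p pics; ls
python3 - <<'E'
from station import ctrl,get_state,vision,models
import cv2,numpy as np
s=get_state();print(s['time'],s['tcp_pos'],s['eef_rot'],s['width'],ctrl.pinch_z)
a,da=vision.grab_frame("scene");b,db=vision.grab_frame("top")
cv2.imwrite("pics/scene0.png",a);cv2.imwrite("pics/top0.png",b)
np.savez("f0.npz",a=a,da=da,b=b,db=db)
for c in("scene","top"):
  i=vision.camera_info(c);print(c,i["mtx"].round(1).tolist(),i["R"].round(3).tolist(),i["t"].round(3).tolist())
  for t in("plate_a","thin_plate","gap","jaw"):
    try:print(c,t,[(np.round(d["point"]),round(d["p"],2)) for d in models.recognise(c,t)])
    except Exception as e:print(c,t,e)
E
```

```text
pics
0.0 [ 0.15003089 -0.60617797  0.23042794] [-9.18508333e-04  9.92645049e-01  1.21057616e-01 -1.26175428e-04] 0.08531882810687082 -0.0187
scene [[441.0, 0.0, 255.3], [0.0, 441.0, 190.3], [0.0, 0.0, 1.0]] [[0.136, 0.99, -0.021], [0.565, -0.095, -0.82], [-0.814, 0.1, -0.573]] [-0.081, -0.281, 1.298]
scene plate_a [(array([358., 182.]), 0.7), (array([291., 151.]), 0.64)]
scene thin_plate [(array([341., 155.]), 0.56)]
scene gap [(array([152., 194.]), 0.9), (array([342., 155.]), 0.38)]
scene jaw [(array([160., 194.]), 0.57)]
top [[472.5, 0.0, 256.5], [0.0, 472.5, 194.4], [0.0, 0.0, 1.0]] [[0.022, -1.0, 0.011], [-0.989, -0.024, -0.145], [0.145, -0.008, -0.989]] [-0.017, 0.526, 0.892]
top plate_a [(array([207., 240.]), 0.89), (array([155., 163.]), 0.83), (array([157., 189.]), 0.71)]
top thin_plate [(array([154., 213.]), 0.84)]
top gap [(array([344., 202.]), 0.56)]
top jaw [(array([341., 185.]), 0.81)]
```

View pics/top0.png

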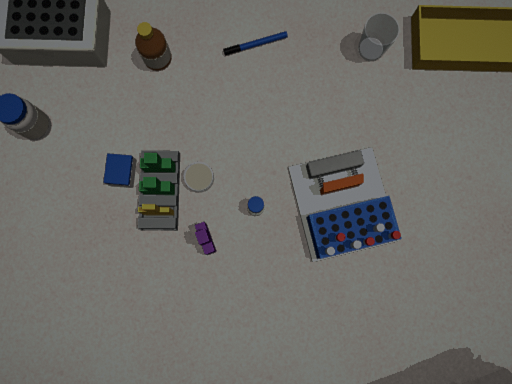

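View pics/scene0.png

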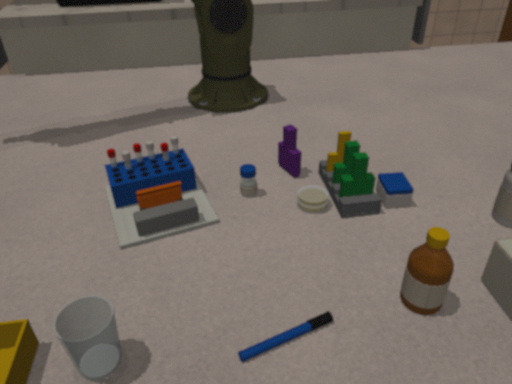

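Top view: holder at about (158,190). There are two green plates, at (155,163) and (157,189), and a yellow one at (154,213). A purple look-alike lies loose at (205,240). The tray is at (345,205), with the orange jaw at (341,184) and the blue rack at (353,226). The targets are the two green upright plates in the holder, because purple is excluded and yellow is the thin one. Next I'll measure them and crop to confirm.

```bash
cat > h.py <<'E'
import numpy as np,cv2
from station import ctrl,get_state,vision,models,ticket
def cloud(c,d):
    i=vision.camera_info(c);K=i["mtx"];v,u=np.mgrid[:384,:512]
    P=np.stack([(u-K[0,2])/K[0,0]*d,(v-K[1,2])/K[1,1]*d,d],-1)
    P=(P-i["t"])@i["R"]; P[d==0]=np.nan; return P
def rect(p): return cv2.minAreaRect((np.asarray(p)[:,:2]*1000).astype(np.float32))
def colours(im):
    h=cv2.cvtColor(im,cv2.COLOR_BGR2HSV);H,S,V=[h[...,k].astype(int) for k in range(3)]
    sat=(S>120)&(V>40)
    return dict(green=sat&(H>45)&(H<80),yellow=sat&(H>20)&(H<35),orange=sat&(H>4)&(H<17),blue=sat&(H>95)&(H<125))
E
cat > a.py <<'E'
from h import *
f=np.load("f0.npz");P=cloud("top",f["db"]);im=f["b"];C=colours(im)
roi=lambda u0,u1,v0,v1:(np.mgrid[:384,:512][1]>=u0)&(np.mgrid[:384,:512][1]<u1)&(np.mgrid[:384,:512][0]>=v0)&(np.mgrid[:384,:512][0]<v1)
def sh(n,m):
    p=P[m];p=p[~np.isnan(p[:,0])];print(n,len(p),"mean",p.mean(0).round(4),"z",np.percentile(p[:,2],[5,50,95]).round(3),"rect",np.round(rect(p)[0],1),np.round(rect(p)[1],1),round(rect(p)[2],1))
Z=P[...,2]
for n,r in(("g1",roi(135,180,148,176)),("g2",roi(135,180,175,200)),("y",roi(135,180,200,222))):
    c=C["yellow" if n=="y" else "green"]&r
    sh(n+" tab",c&(Z>.095)); sh(n+" body",c&(Z>.055)&(Z<.075))
sh("holder",roi(130,185,145,235)&(Z>.022)&(Z<.040))
o=C["orange"]&roi(310,370,165,200);sh("jaw",o);sh("jawtop",o&(Z>.06))
b=C["blue"]&roi(300,405,190,262);sh("rack",b);sh("racktop",b&(Z>.053)&(Z<.066))
sh("tray",roi(285,405,145,265)&(Z>.006)&(Z<.014))
sh("table",roi(220,240,100,300))
cr=np.hstack([cv2.resize(im[140:240,100:220],None,fx=3.2,fy=4,interpolation=3),cv2.resize(im[145:265,285:405],(400,400),interpolation=3)])
cv2.imwrite("pics/crop0.png",cr)
E
python3 a.py
```

```text
g1 tab 134 mean [0.5791 0.1916 0.1113] z [0.109 0.111 0.114] rect [578.8 191.7] [19.5 22.6] 1.9
g1 body 148 mean [0.5791 0.1861 0.0662] z [0.064 0.066 0.069] rect [579.5 191.5] [19.4 58.2] 1.3
g2 tab 141 mean [0.534  0.191  0.1109] z [0.108 0.111 0.114] rect [533.9 191. ] [19.2 22.8] 1.5
g2 body 150 mean [0.5336 0.1847 0.066 ] z [0.063 0.066 0.068] rect [533.9 191. ] [20.2 58.1] 1.5
y tab 95 mean [0.4887 0.1894 0.1091] z [0.097 0.111 0.113] rect [489.1 190.1] [ 9.6 23.7] 1.2
y body 112 mean [0.4883 0.185  0.0652] z [0.06  0.066 0.068] rect [489.  189.7] [ 9.9 59.3] 1.4
holder 1587 mean [0.5263 0.1884 0.0312] z [0.024 0.032 0.035] rect [533.7 192.9] [156.7 108.2] 3.0
jaw 449 mean [ 0.5486 -0.1701  0.0603] z [0.037 0.062 0.07 ] rect [ 550.2 -171.2] [17.1 80.4] 14.8
jawtop 275 mean [ 0.552  -0.1705  0.0661] z [0.061 0.066 0.071] rect [ 551.3 -170.8] [14.4 79.7] 15.3
rack 2506 mean [ 0.4689 -0.19    0.0604] z [0.058 0.06  0.063] rect [ 466.1 -193.6] [ 84.9 160.8] 14.9
racktop 2502 mean [ 0.4689 -0.19    0.0604] z [0.058 0.06  0.063] rect [ 466.1 -193.6] [ 84.9 160.8] 14.9
tray 3254 mean [ 0.538  -0.1642  0.0103] z [0.008 0.01  0.013] rect [ 516.7 -178.1] [200.  219.9] 14.9
table 3983 mean [5.223e-01 4.960e-02 2.000e-04] z [-0.003  0.     0.003] rect [527.1  50.1] [412.8  40.3] 1.7
```

View pics/crop0.png

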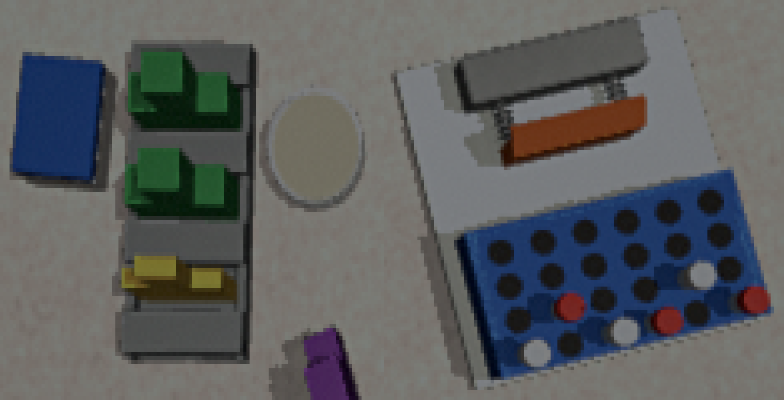

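The crop confirms two thick (20 mm) green plates upright in the holder's upper slots, with the thin yellow plate (10 mm) in the lower one. The purple plate lies outside. The gap frame yaw is 14.9° with its origin near (0.507,-0.183). I'm picking the first plate.

```bash
cat >> h.py <<'E'
TH=np.deg2rad(14.9);GO=np.array([.5072,-.1827]);EX=np.array([np.cos(TH),np.sin(TH)]);EY=np.array([-EX[1],EX[0]])
def q(th): return np.array([0,np.cos(th/2),np.sin(th/2),0])
def gxy(x,y=0): return GO+x*EX+y*EY
def st(n=""):
    s=get_state();F=np.array(s["contact_force"]);t=np.array(s["tcp_pos"]);d=t[:2]-GO
    print(n,"t%.2f"%s["time"],"tcp",t.round(4),"gap",np.round([d@EX,d@EY],4),"Fg",np.round([F[:2]@EX,F[:2]@EY,F[2]],1),"w%.4f"%s["width"],"gf",np.round(s["gripper_force"],1));return s
def lin(xy,z,v=.15,f=None): ctrl.movel([xy[0],xy[1],z],f,max_speed=v)
def pick(xy,th=np.deg2rad(1.5)):
    ctrl.movep([xy[0],xy[1],.16],q(th)); lin(xy,.073,.12); st("at")
    ctrl.close_gripper(60); st("closed"); lin(xy,.21,.2); st("up")
E
python3 - <<'E'
from h import *
pick(np.array([.5790,.1916]))
g=gxy(.012); ctrl.movep([g[0],g[1],.21],q(TH)); ctrl.pause(.2);st("over gap")
a,d=vision.grab_frame("top");cv2.imwrite("pics/t1.png",a[100:290,120:420])
a2,d2=vision.grab_frame("scene")
P=cloud("scene",d2);m=colours(a2)["green"]
p=P[m&(P[...,1]<0)];print(len(p),np.nanmean(p,0))
cv2.imwrite("pics/s1.png",np.vstack([cv2.resize(a2[60:260,60:420],(720,400)) ]))
E
```

```text
at t4.56 tcp [0.5794 0.1919 0.0736] gap [0.1661 0.3435] Fg [ 0.1  0.2 -0.4] w0.0857 gf 0.0
closed t5.14 tcp [0.579  0.1916 0.073 ] gap [0.1656 0.3432] Fg [ 0.5 -0.3  0.8] w0.0230 gf 61.7
up t5.97 tcp [0.5785 0.1911 0.2088] gap [0.165  0.3429] Fg [ 1.   0.3 -1.5] w0.0230 gf 61.7
over gap t7.58 tcp [ 0.5193 -0.1784  0.2101] gap [0.0128 0.0011] Fg [ 0.5  0.3 -0.4] w0.0234 gf 61.7
1448 [ 0.52779965 -0.17721748  0.19145039]
```

View pics/s1.png

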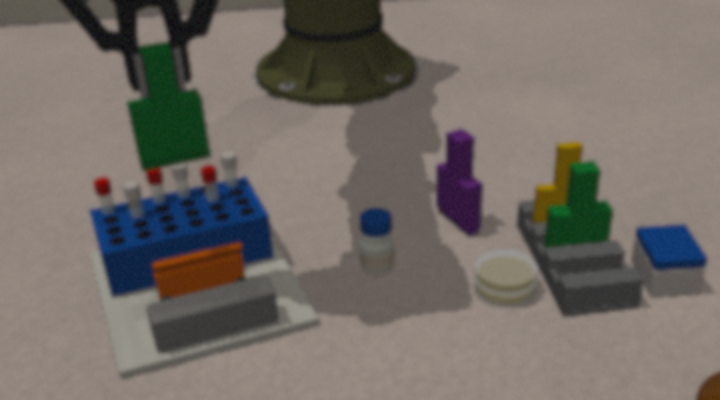

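The plate is held upright over the gap at about (165,105) in the picture. I'll lower it, then nudge it toward the rack until contact.

Run:
```python
from h import *
lin(gxy(.014),.09,.12);st("mid")
lin(gxy(.014),.0795,.05);ctrl.pause(.1);s=st("low")
F0=np.array(s["contact_force"])
for x in np.arange(.013,.004,-.001):
    lin(gxy(x),.0795,.05);ctrl.pause(.05);s=st("x%.3f"%x)
    if (np.array(s["contact_force"])-F0)[:2]@EX>2.5: break
np.save("x1.npy",x)
```

```text
mid t8.82 tcp [ 0.5212 -0.1791  0.0907] gap [ 0.0145 -0.0001] Fg [0.1 0.6 0.2] w0.0232 gf 61.7
low t9.28 tcp [ 0.5208 -0.1791  0.0795] gap [0.0141 0.    ] Fg [ 0.4  0.3 -1.1] w0.0235 gf 61.7
x0.013 t9.58 tcp [ 0.5198 -0.1794  0.0796] gap [ 0.013  -0.0001] Fg [-0.8 -0.2 -0.6] w0.0233 gf 61.7
x0.012 t9.88 tcp [ 0.5188 -0.1796  0.0795] gap [0.012 0.   ] Fg [ 0.6  0.1 -0.7] w0.0233 gf 61.7
x0.011 t10.18 tcp [ 0.5178 -0.1799  0.0795] gap [ 0.011 -0.   ] Fg [ 0.   0.5 -0.1] w0.0232 gf 61.7
x0.010 t10.48 tcp [ 0.5176 -0.1799  0.0797] gap [0.0107 0.    ] Fg [ 3.9 -0.7 -1.5] w0.0234 gf 61.5
```

Contact came at x≈10.7 mm, so the calibration is within 1 mm. Next I'll seat the plate on the floor and release it.

Run:
```python
from h import *
lin(gxy(.0110),.0795,.05)
for z in np.arange(.078,.073,-.001):
    lin(gxy(.0110),z,.05);ctrl.pause(.05);s=st("z%.4f"%z)
    if s["contact_force"][2]>4: break
lin(gxy(.0110),s["tcp_pos"][2]+.0002,.05);st("relax")
ctrl.ungrasp();ctrl.pause(.2);st("open")
lin(gxy(.0110),.21,.2)
ctrl.movep([.5339,.1910,.16],q(np.deg2rad(1.5)))
a,d=vision.grab_frame("top");P=cloud("top",d);m=colours(a)["green"]&(P[...,1]<0)
for n,lo,hi in(("tab",.1,.13),("body",.06,.08)):
    p=P[m&(P[...,2]>lo)&(P[...,2]<hi)]
    if len(p)<5: print(n,len(p));continue
    r=rect(p);c=np.array(r[0])/1000-GO;print(n,len(p),np.round([c@EX,c@EY],4),np.round(r[1],1),round(r[2],1),np.median(p[:,2]))
cv2.imwrite("pics/t2.png",cv2.resize(a[145:265,285:405],(480,480)))
np.savez("f2.npz",a=a,d=d)
```

```text
z0.0780 t11.03 tcp [ 0.5177 -0.1799  0.0779] gap [ 0.0109 -0.    ] Fg [ 1.4 -0.1 -1.1] w0.0236 gf 61.7
z0.0770 t11.33 tcp [ 0.5177 -0.1799  0.077 ] gap [ 0.0109 -0.    ] Fg [ 1.5 -0.8  0.1] w0.0237 gf 61.7
z0.0760 t11.63 tcp [ 0.5179 -0.1798  0.0769] gap [0.0111 0.0001] Fg [-1.6  2.   9.5] w0.0233 gf 63.0
relax t11.88 tcp [ 0.5177 -0.1799  0.077 ] gap [ 0.0109 -0.    ] Fg [ 0.8 -0.  -0.1] w0.0234 gf 61.6
open t12.71 tcp [ 0.5178 -0.1799  0.0771] gap [ 0.011 -0.   ] Fg [0.1 0.2 0.2] w0.0856 gf 0.0
tab 150 [ 0.0097 -0.0011] [19.  24.1] 13.7 0.11531340666492798
body 135 [ 0.0097 -0.0002] [18.2 58.3] 14.1 0.07050695422038171
```

View pics/t2.png

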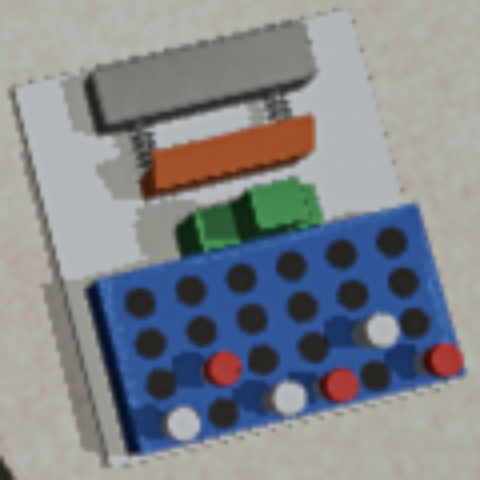

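The first plate stands upright against the rack: x≈9.7 mm, with tab and body aligned. Now the second plate.

Run:
```python
from h import *
pick(np.array([.5359,.1910]))
X=.0325
g=gxy(X); ctrl.movep([g[0],g[1],.21],q(TH)); ctrl.pause(.1);st("over")
for z in (.18,.145,.135,.128,.122,.118):
    lin(gxy(X),z,.08);ctrl.pause(.05);s=st("z%.3f"%z)
    if np.linalg.norm(s["contact_force"])>12: print("STOP");break
a,d=vision.grab_frame("scene");cv2.imwrite("pics/s2.png",cv2.resize(a[90:260,80:240],(640,600)))
```

```text
at t16.10 tcp [0.5362 0.1914 0.0736] gap [0.1242 0.354 ] Fg [-0.6  0.5  0.3] w0.0853 gf 0.0
closed t16.68 tcp [0.5359 0.1909 0.073 ] gap [0.1238 0.3537] Fg [ 0.4 -0.9 -0.4] w0.0234 gf 61.4
up t17.52 tcp [0.5354 0.1904 0.209 ] gap [0.1232 0.3534] Fg [-0.   0.6 -1.1] w0.0235 gf 61.4
over t18.98 tcp [ 0.5391 -0.1725  0.2101] gap [0.0334 0.0017] Fg [-0.2  0.9 -0.1] w0.0231 gf 61.4
z0.180 t19.56 tcp [ 0.5388 -0.1742  0.1802] gap [0.0328 0.0001] Fg [-0.3  0.2 -0.4] w0.0234 gf 61.4
z0.145 t20.19 tcp [ 0.5387 -0.1743  0.1452] gap [0.0326 0.    ] Fg [ 0.4 -1.  -0.8] w0.0237 gf 61.5
z0.135 t20.52 tcp [ 0.5384 -0.1743  0.1348] gap [0.0323 0.0001] Fg [-0.   0.2 -0.7] w0.0235 gf 61.6
z0.128 t20.82 tcp [ 0.5385 -0.1743  0.1278] gap [0.0324 0.0001] Fg [ 0.4  0.2 -0.2] w0.0234 gf 61.6
z0.122 t21.12 tcp [ 0.5385 -0.1743  0.1218] gap [0.0324 0.0001] Fg [ 0.9 -0.  -0.7] w0.0229 gf 61.5
z0.118 t21.42 tcp [ 0.5386 -0.1744  0.1179] gap [ 0.0325 -0.0001] Fg [-0.7 -0.3 -1. ] w0.0232 gf 61.6
```

View pics/s2.png

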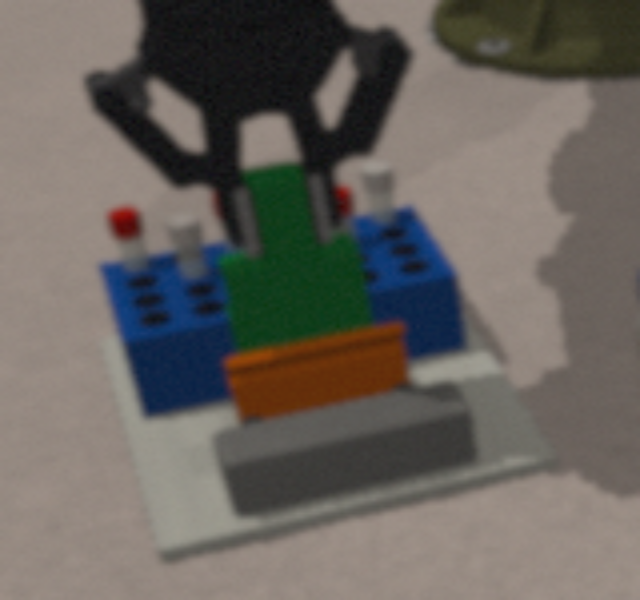

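The second plate is between the first plate and the jaw with no contact forces (plate at (295,280), jaw at (315,365)). I'll press it down under force watch.

Run:
```python
from h import *
X=.0325
for z in list(np.arange(.113,.079,-.005))+[.079,.078,.077,.076,.075,.074]:
    lin(gxy(X),z,.06);ctrl.pause(.05);s=st("z%.3f"%z)
    F=np.array(s["contact_force"])
    if np.linalg.norm(F)>30 or (z<.0775 and s["tcp_pos"][2]-z>.0005 and F[2]>8): print("STOP");break
```

```text
z0.113 t21.77 tcp [ 0.5389 -0.1743  0.1128] gap [ 0.0328 -0.0001] Fg [ 1.3 -0.6 -2.8] w0.0232 gf 61.5
z0.108 t22.07 tcp [ 0.539  -0.1743  0.1078] gap [ 0.0329 -0.    ] Fg [ 3.4 -1.6 -3.2] w0.0236 gf 61.3
z0.103 t22.37 tcp [ 0.5391 -0.1741  0.1028] gap [0.0331 0.0001] Fg [ 5.3 -1.2 -3.6] w0.0236 gf 61.2
z0.098 t22.67 tcp [ 0.5394 -0.1741  0.0978] gap [0.0333 0.0001] Fg [ 6.  -0.9 -2. ] w0.0234 gf 61.4
z0.093 t22.97 tcp [ 0.5386 -0.1742  0.0927] gap [0.0326 0.0001] Fg [ 5.3 -0.  -2.5] w0.0230 gf 61.3
z0.088 t23.27 tcp [ 0.5387 -0.1742  0.0874] gap [0.0326 0.0001] Fg [ 5.4 -0.6 -3.7] w0.0232 gf 61.2
z0.083 t23.57 tcp [ 0.5387 -0.1743  0.0823] gap [0.0326 0.    ] Fg [ 5.6 -1.5 -3.1] w0.0234 gf 61.1
z0.079 t23.87 tcp [ 0.5387 -0.1743  0.0783] gap [0.0326 0.0001] Fg [ 5.7 -1.6 -4.3] w0.0230 gf 61.1
z0.078 t24.17 tcp [ 0.5387 -0.1743  0.0777] gap [0.0326 0.0001] Fg [ 5.4  0.  -1.3] w0.0233 gf 61.5
z0.077 t24.47 tcp [ 0.5387 -0.1742  0.0769] gap [0.0326 0.0001] Fg [4.7 0.3 0.9] w0.0232 gf 61.7
z0.076 t24.77 tcp [ 0.5387 -0.1742  0.0769] gap [0.0326 0.0001] Fg [2.2 2.8 9.8] w0.0241 gf 62.9
STOP
```

Run:
```python
from h import *
lin(gxy(.0325),.0769,.05);st("relax")
ctrl.ungrasp();ctrl.pause(.2);st("open")
lin(gxy(.0325),.23,.2)
g=gxy(0,.25);ctrl.movep([g[0],g[1],.23],q(TH))
a,d=vision.grab_frame("top");P=cloud("top",d);c=colours(a);m=c["green"]&(P[...,1]<0)
for n,mm,lo,hi in(("tab",m,.1,.13),("body",m,.055,.08),("jaw",c["orange"]&(P[...,1]<0)&(P[...,0]<.6),.06,.08)):
    p=P[mm&(P[...,2]>lo)&(P[...,2]<hi)];r=rect(p);k=np.array(r[0])/1000-GO;print(n,len(p),np.round([k@EX,k@EY],4),np.round(r[1],1),round(r[2],1),np.median(p[:,2]))
    if n!="jaw":
        gx=(p[:,:2]-GO)@EX
        for lo_,hi_ in((0,.019),(.021,.04)): s_=p[(gx>lo_)&(gx<hi_)];print("  z",len(s_),np.median(s_[:,2]).round(4))
b,d=vision.grab_frame("scene")
cv2.imwrite("pics/f.png",np.hstack([cv2.resize(a[145:265,285:405],(400,400)),cv2.resize(b[110:250,90:230],(400,400))]))
```

```text
relax t25.02 tcp [ 0.5387 -0.1742  0.077 ] gap [0.0326 0.0001] Fg [ 4.9 -0.2  3. ] w0.0229 gf 61.8
open t25.84 tcp [ 0.5386 -0.1743  0.0769] gap [0.0325 0.    ] Fg [ 0.5 -0.1 -0.1] w0.0857 gf 0.0
tab 302 [ 0.0201 -0.0013] [40.2 24.7] 14.5 0.11524132247962898
  z 146 0.1152
  z 139 0.1155
body 271 [ 0.0199 -0.0005] [38.9 59.3] 14.1 0.07061159038562866
  z 130 0.0704
  z 126 0.0709
jaw 262 [0.0496 0.0003] [14.8 79.4] 14.8 0.06710783953172603
```

View pics/f.png

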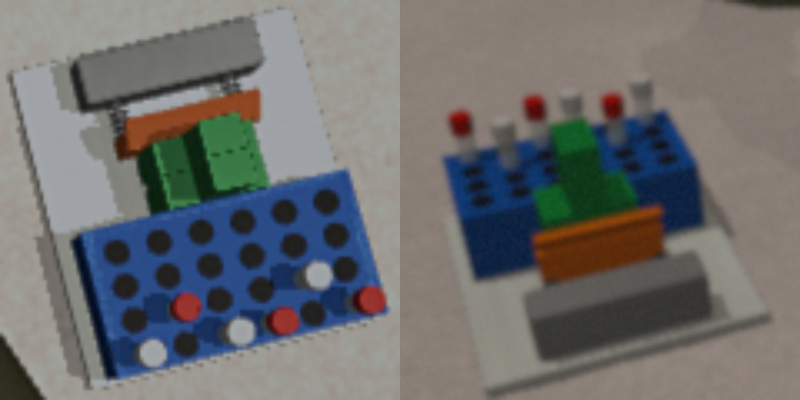

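Both plates stand face to face between rack and jaw, at about (205,160) in the left crop. Their tab tops are at 115 mm, which means fully seated. The jaw moved about 4 mm (45.7 to 49.6) and the robot is clear.

```bash
python3 -c "
from station import ticket;print(ticket.close_job())"
```

```text
the job is handed in; nothing more can be done
None
```

Both green plates stand face to face on the tray floor with the jaw pressed back about 4 mm against them; the yellow plate was left in the holder, and I handed the job in at roughly 28 s of the 67 s allowed.

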